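Shut the roll-top bearing bin and lock it with the slot key

ROBOT

A 7-joint arm with a two-finger parallel gripper is mounted at the origin on the work surface. World frame = base frame: x ahead of the robot, y to its left, z up, the work surface at z = 0. Lengths are in m, angles in rad, forces in N, time in s.
With the tool pointing down it reaches from about 0.425 to 0.875 m from the base axis. Payload 4.7 kg.
Tool frame: the origin (TCP) lies on the centre line of the jaws, within the pads' length; the fingertips stand ahead of it and the grasp point (between the pads) lies 2 mm behind it (nose_length is the z of the fingertips in the tool frame, in m); z points along the fingers, y is the line along which they close (so a half turn about z gives the same grasp; the last joint's range is limited). The gripper opens to 87 mm and grips with 3 to 60 N. Pads are 19 mm wide; open, the fingers measure 117 mm over their backs; the gripper's body (75 mm by 190 mm) begins 51 mm behind the grasp point.
Start: joints at [1.137, 0.321, -0.07, 1.45, 0.023, 1.371, -0.057], TCP at [0.281, -0.586, 0.24] pointing down, gripper open.
Joint ranges: [-2.86, 2.86], [-0.3, 2.09], [-1.38, 1.24], [0.06, 2.45], [-1.56, 4.7], [0.09, 2.05], [-2.69, 2.69]. Speed limits (rad/s): [2.57, 2.57, 3.14, 3.14, 3.14, 3.14, 3.14].

INTERFACE

Orientations are given as a rotation vector (axis times angle).
In Python, from bench import * gives the robot as it stands.
- The arm moves only by the tool send_rows, never from a script. Its arguments are lists of equal length, an entry for each row: "xyz": the shift along the tool's x, y, z in mm, a list of three; "dr": the turn, a rotation vector about the tool's x, y, z in rad, a list of three. A call has exactly 10 rows; each row is the pose to reach, as a shift and turn from the pose commanded when the call began, along the tool's axes at that moment; what a row does not reach only later rows make up. A row lasts 1/12 s, in which the tool goes at most 41.7 mm and 7.16 degrees, less where a joint would pass 70% of its speed; a pose out of reach is approached as far as the arm can. A call with a gripper value outside its range is refused whole. "jaw" is the finger opening in mm, from 0 to 87, set as the call begins (left out, the last holds). The fingers move at their own pace and stop on an object; "grip_force" is the grip in N (left out, the last holds). Time passes only in rows, so rows that repeat a pose let the fingers close, or fill a call up. It gives the time, the measured TCP pose, the force, the opening and the grip force at its end, in the units of the state.
- get_state(): the state, without advancing time (a new reading comes with each control period).
- get_image(name): name is "scene" or "side" or "wrist"; returns the picture (420x560x3 uint8, red, green, blue); there is no depth.
- calibration(name): a dict with "vfov" (degrees; the focal length in pixels is half the picture's height over the tangent of half this angle, whatever the lens; pixels are square), "cx", "cy" (the principal point, pixels), "k1" (the pictures are not rectified: a ray, as slopes to the right and down, at radius r is drawn at 1 + k1 r^2 times it, then the intrinsics apply), "rvec" (rotation vector, rad) and "tvec" (3), from world to camera coordinates, as OpenCV has them; the wrist camera has in their place "hand_eye" (4x4, takes a point from camera to tool coordinates, whose origin is the TCP and whose axes are the flange's). Camera axes: x right, y down, z forward; pixel columns grow to the right and rows downward; lengths in m; the calibration is good to about 2 mm. A picture is of the moment at which its call begins: read the wrist's pose just before it. calibration takes no time and is no camera call.
- close_job(): hands the job in; it is judged then, once.
The state is a dict: "time": time; "joint_positions": joint angles; "qd": joint speeds; "joint_torque": joint torques, N m; "position": TCP position; "tool_rot": TCP orientation; "ft_force": force on the tool from outside, world axes, zero at the start; "torque": the same for the moment, N m; "grip_width": opening from 0.0 (shut) to 1.0 (fully open); "grip_force": force on a finger pad.
Only numpy, scipy, OpenCV 4.12 (cv2) and the standard library are available. Lean on these libraries where they do the work, as an engineer would, in place of code of your own. Each camera call takes 0.05 s, during which the arm holds its last target. There are 200 camera calls.

TASK

Roll the bearing bin's slatted cover all the way down shut. Then take the flat-bladed key from its wooden stand, put the blade in the slot of the big steel fastener on the deck beside the bin and turn it clockwise to its stop (a quarter turn), so that its tongue points at the bin; then stand the key upright in its own stand again, blade down and fully seated. Leave the other things on the counter where they are.

Things in the scene. Friction and masses are not known exactly. Their poses are not given: they have to be found in the camera images.
- console: Fixed grey bin with roll-top cover, deck on its right; lengths mm. Origin on the counter under the bin's middle; x to its back, y left, z up. Bin x +-115, y +-108, top rounded, 155 high, open front at -x. Deck y -250 to -108, x +-115, top z 50; fastener on it at x -30, y -178. The cover's roll axis runs along y at x 0, z 40.
- cover (a joint): Roll angle of the aluminium-slatted cover, rad: 0 shut (stop), up to 1.4 open (rolled up and back). It stays where it is left; about 2 to 6 N at the bar moves it. Slats lie 105 mm from the roll axis.
- bar (a point): Middle of the cover's black round pull bar (12 mm thick, 150 long, along console y, on arms at y +-70), 28 mm clear of the slats. At cover angle q it is at console x = -133 cos(q+0.07), z = 40 + 133 sin(q+0.07) mm: low in front when shut, on top when open. Push it forward from behind when high, down from above when low; closed fingertips have room.
- fastener (a joint): Angle of the slotted fastener, rad: grows clockwise seen from above, 0 unlocked to 1.571 locked (stop at both). Stays where it is left; about 0.12 N m of friction.
- slot (a point): Centre of the slot's floor, 54 mm above the counter; turns with the fastener. The slot runs along x, open ended, across the 64 mm steel head: 10 mm wide, 14 deep, lips bevelled to about 18 mm; head top 68 mm above the counter. z up. The dark tongue points to this frame's -x: to the console's front at 0, at the bin when locked.
- key_grip (a point): Centre of the slot key's handle, a black plastic block 70 mm (x) by 22 (y) by 60 high (z); the look-alike driver has a round knob. Below it a flat steel blade in the same plane: 44 mm (x), 4 thick (y), 42 long, last 6 mm 36 by 2.4. 0.11 to 0.21 kg. Starts upright in its stand, handle resting on the stand's top, 55 to 115 mm above the counter.
- key_tip (a point): Middle of the end edge of the key's blade, 72 mm below key_grip, same axes (z up along the key).
- seat (a point): Where the key's tip is when seated: mid-pocket in the key's stand, 13 mm above the counter. Stand: fixed plywood block 104 (x) by 60 (y) by 55 mm high; pocket 58 mm along x, 14 along y, open on top, 47 deep.
- driver_stand: The same sort of plywood block (104 by 60 by 55 mm) with a small square pocket, holding the socket driver; fixed; leave alone. Origin under its middle. The key's stand, this stand and the bowl swap places.
- driver_mid (a point): Socket driver, bystander: middle of its round black knob (36 mm thick, 62 mm high, top 117 mm above the counter) standing in driver_stand.
- bowl: Stainless bowl of bearings, bystander, 124 mm across, 45 mm high; origin under its middle.
- rings: Pile of black nylon speed rings, bystander, about 85 mm across, 14 mm high; origin under its middle.
- pick: Grey plastic pick lying flat, bystander, about 145 mm along x (-55 to 90), 22 mm wide, 6 mm high.
- socket: Chrome socket standing on the deck behind the fastener, bystander, 38 mm thick, 64 mm high; origin under its middle (on the deck).
- wheel: Loose white wheel lying flat on the counter, bystander, 60 mm across, 34 mm high; origin under its middle.
- oil: Grey oil bottle, bystander, 50 mm thick, 130 mm high, upright; origin under its middle.
Things that resemble listed ones, but are neither listed nor needed, are in the scene too. Leave any orange look-alike of the part that bears key_grip alone.

How it is judged:
By the outcome, as a careful person would: the job done as asked, in the order asked, and still so for the second after the job is handed in, with the robot touching nothing.
It also fails if it takes over 72 s, if anything falls off the work surface, if the arm or the gripper's body presses on something with over 40 N, if the wrist force passes 120 N, or if a joint passes its speed limit or range.

## Working session

There is one attempt and no reset: what is moved stays moved. The work goes in short steps, Python scripts to look and compute and a tool call to move; the robot and the scene stay as the last step left them, time stands still between calls to the robot, and variables do not carry over. Pictures are saved under pics/ and viewed, at most 14 in all, crops included, and the job is handed in when it is done.

Besides the shell and the picture viewer there is one more tool, called after "Request:" as name(argument=value, ...) on one line, values as JSON. send_rows: Moves the arm, as the interface text tells. Its arguments: {"type":"object","properties":{"xyz":{"type":"array"},"dr":{"type":"array"},"jaw":{"type":"number"},"grip_force":{"type":"number"}},"required":["xyz","dr"]}

```bash
ls; mkdir -p pics; cat > h.py <<'E'
from bench import *
import numpy as np, cv2
from scipy.spatial.transform import Rotation as R
def cam(n,st=None):
    c=calibration(n); f=210/np.tan(np.radians(c["vfov"])/2)
    if n=="wrist":
        st=st or get_state(); T=np.eye(4); T[:3,:3]=R.from_rotvec(st["tool_rot"]).as_matrix(); T[:3,3]=st["position"]
        M=np.linalg.inv(T@np.array(c["hand_eye"]))
    else:
        M=np.eye(4); M[:3,:3]=R.from_rotvec(c["rvec"]).as_matrix(); M[:3,3]=c["tvec"]
    return c,f,M
def proj(n,P,st=None):
    c,f,M=cam(n,st); p=np.atleast_2d(P)@M[:3,:3].T+M[:3,3]; s=p[:,:2]/p[:,2:]
    s=s*(1+c["k1"]*(s**2).sum(1,keepdims=True)); return s*f+[c["cx"],c["cy"]]
def pix(n,uv,z,st=None):
    c,f,M=cam(n,st); d=(np.atleast_2d(uv)-[c["cx"],c["cy"]])/f; s=d.copy()
    for _ in range(20): s=d/(1+c["k1"]*(s**2).sum(1,keepdims=True))
    r=np.c_[s,np.ones(len(s))]@M[:3,:3]; o=-M[:3,:3].T@M[:3,3]
    return o+r*((np.atleast_1d(z)-o[2])/r[:,2])[:,None]
def save(n,name,crop=None,scale=1):
    im=get_image(n)[:,:,::-1]
    if crop: im=im[crop[1]:crop[3],crop[0]:crop[2]]
    cv2.imwrite("pics/"+name,cv2.resize(im,None,fx=scale,fy=scale,interpolation=cv2.INTER_CUBIC))
def tool(p=None,st=None):
    st=st or get_state(); Rm=R.from_rotvec(st["tool_rot"])
    return np.round(Rm.inv().apply(np.array(p)-st["position"])*1000,1)
E
python3 - <<'E'
from h import *
a=get_image("scene");b=get_image("side")
cv2.imwrite("pics/scene0.png",cv2.resize(a[:,:,::-1],(800,600)));cv2.imwrite("pics/side0.png",cv2.resize(b[:,:,::-1],(800,600)))
s=get_state();print(s);
for n in("scene","side"):
    c,f,M=cam(n);print(c["k1"],-M[:3,:3].T@M[:3,3])
print(calibration("wrist"))
print([k for k in dir() if "nose" in k.lower()])
E
```

```text
pics
{'time': 0.1, 'joint_positions': array([ 1.13707798,  0.32176994, -0.07009101,  1.4515545 ,  0.02261002,
        1.37075889, -0.05689564]), 'qd': array([-0.00158591, -0.00091364, -0.00076015, -0.00434773,  0.00072291,
        0.00161485, -0.00035556]), 'joint_torque': array([-1.10665896e-03, -4.92570877e+01, -4.06302055e-01, -3.13396382e+01,
       -6.40928792e-02,  3.95237573e-02,  1.00710258e-04]), 'position': array([ 0.28121242, -0.58551704,  0.23855645]), 'tool_rot': array([-3.06155904e+00, -6.97266519e-01,  7.43878492e-04]), 'ft_force': array([-0.09330326,  0.33378145, -0.51212883]), 'torque': array([ 0.01267801, -0.01163705,  0.01803885]), 'grip_force': 0.0, 'grip_width': 1.003984649059929}
-0.1945070780099679 [1.43869566 0.21499336 1.21760946]
-0.08973061541259242 [ 0.44619411 -0.82753666  0.79484442]
{'vfov': 63.086908586738964, 'cx': 281.05893072549526, 'cy': 206.3537532971442, 'k1': -0.044414372954124044, 'hand_eye': array([[-1.04006167e-03, -9.68083309e-01, -2.50626466e-01,
         6.73025785e-02],
       [ 9.99999418e-01, -9.35402032e-04, -5.36710968e-04,
         1.80179160e-04],
       [ 2.85144424e-04, -2.50626879e-01,  9.68083719e-01,
        -1.46094624e-01],
       [ 0.00000000e+00,  0.00000000e+00,  0.00000000e+00,
         1.00000000e+00]])}
['nose_length']
```

View pics/scene0.png

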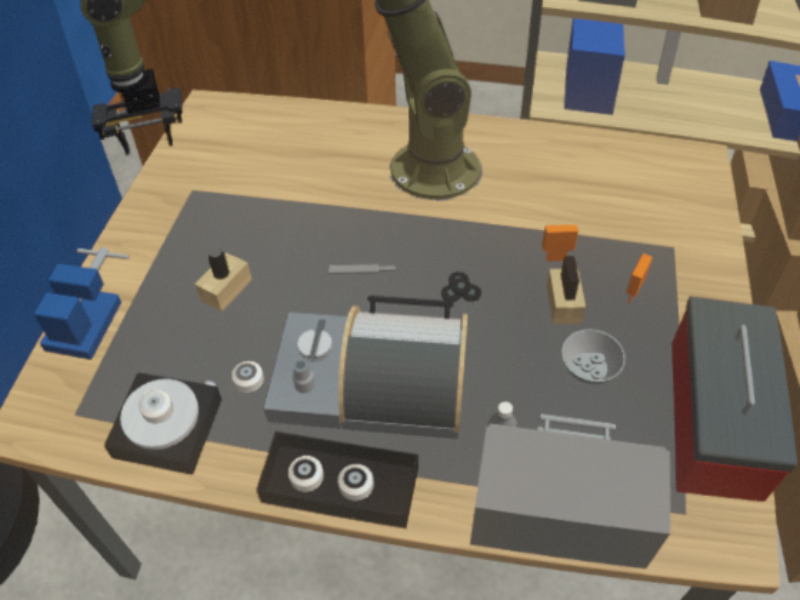

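View pics/side0.png

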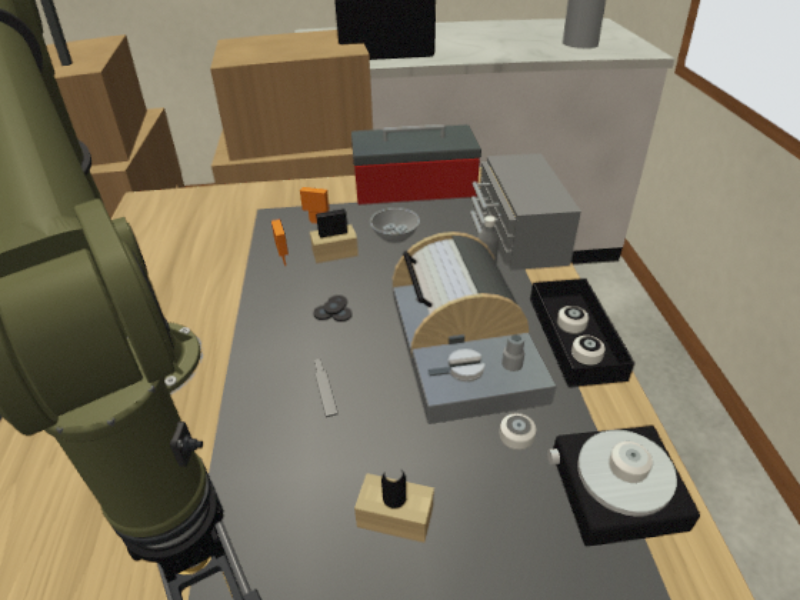

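The key candidates in scene0 are: the black flat block in a plywood stand at (569,275); the round-knobbed driver at (220,265); and two orange look-alikes at (560,240) and (640,275). The black flat block fits the description. The bin is at (405,370), with its bar at about (410,300), the fastener at (315,343) and its tongue pointing to the front. I'll confirm with enlarged crops.

```bash
python3 - <<'E'
from h import *
a=cv2.imread("pics/scene0.png");
a=get_image("scene")[:,:,::-1];b=get_image("side")[:,:,::-1]
rs=lambda i,w,h:cv2.resize(i,(w,h),interpolation=cv2.INTER_CUBIC)
# console: scene crop 180..340,195..315 x5
cv2.imwrite("pics/c1.png",rs(a[195:315,180:340],800,600))
# left: scene key 370..450 x 150..230 x5 ; right: side key 205..285 x 125..205 ; bottom side console crop
out=np.zeros((600,800,3),np.uint8)
out[:300,:400]=rs(a[165:225,375:455],400,300)
out[:300,400:]=rs(b[125:185,190:270],400,300)
out[300:,:400]=rs(b[160:295,270:450][:,:],400,300)
out[300:,400:]=rs(a[165:225,130:210],400,300)
cv2.imwrite("pics/c2.png",out)
E
```

```text
(no output)
```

View pics/c1.png

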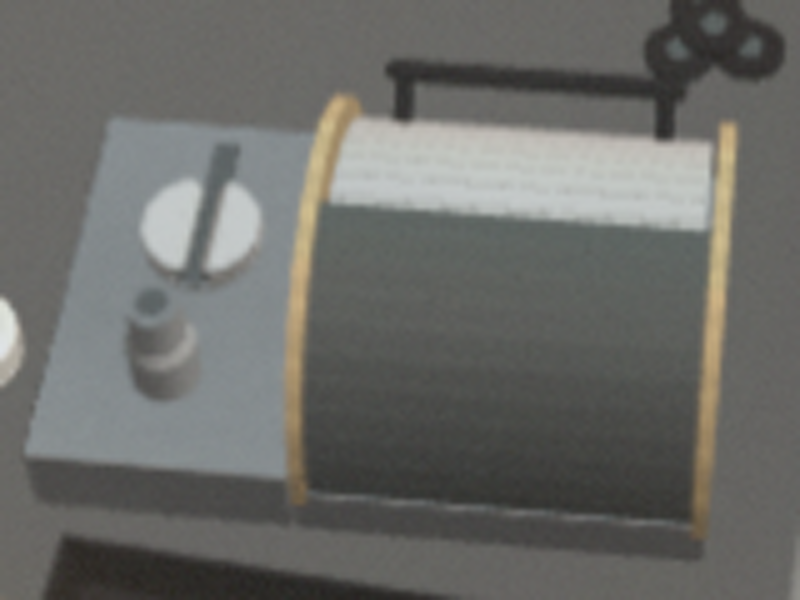

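View pics/c2.png

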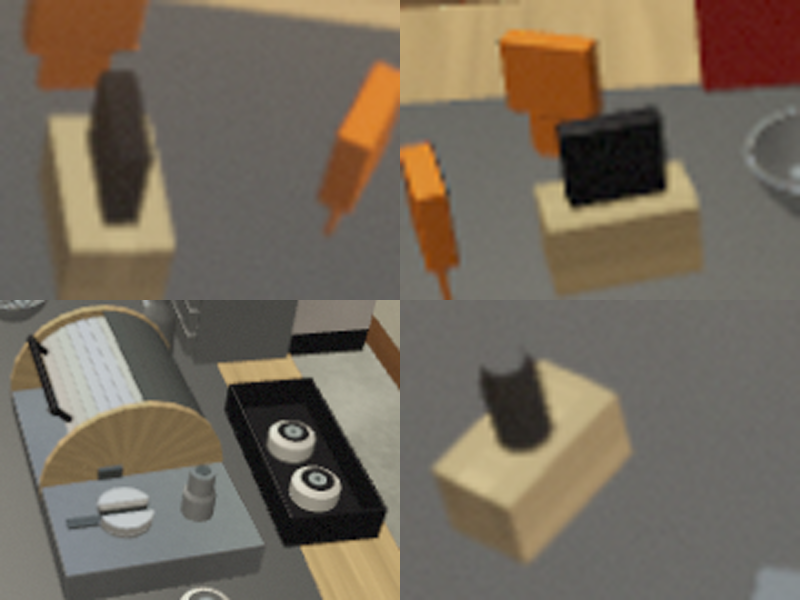

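```bash
cat > fit.py <<'E'
from h import *
from scipy.optimize import least_squares
def W(p,L): 
    c,s=np.cos(p[2]),np.sin(p[2]); L=np.atleast_2d(L); return np.c_[p[0]+c*L[:,0]-s*L[:,1],p[1]+s*L[:,0]+c*L[:,1],L[:,2]]
if __name__=="__main__":
    sc=lambda *p:np.array(p)/5
    A=np.array([[-.115,-.25,.05],[.115,-.25,.05],[.115,.108,0],[-.03,-.178,.068]]); a=sc((110,120),(28,458),(700,558),(202,228))+[180,195]
    B=np.array([[.115,-.25,.05],[-.03,-.178,.068]]); b=np.array([(262,545),(126,505)])*.45+[270,160]
    ba=sc((390,68),(683,92))+[180,195]; bb=np.array([(62,415),(33,342)])*.45+[270,160]
    bar=lambda q:np.array([[-.133*np.cos(q+.07),y,.04+.133*np.sin(q+.07)] for y in(-.075,.075)])
    f=lambda p:np.r_[proj("scene",W(p,A))-a,proj("side",W(p,B))-b,proj("scene",W(p,bar(p[3])))-ba,proj("side",W(p,bar(p[3])))-bb].ravel()
    r=least_squares(f,[.65,0,0,.7]);print("console",r.x.round(4));print(f(r.x).reshape(-1,2).round(1).tolist())
    K=np.array([[-.052,-.03,.055],[-.052,.03,.055],[.052,.03,.055],[.052,-.03,.055]]);ka=sc((50,118),(152,115),(175,247),(68,250))+[375,165]
    kb=sc((136,185),(300,205),(285,165))+[190,125]
    g=lambda p:np.r_[proj("scene",W(p,K))-ka,proj("side",W(p,K[[0,3,2]]))-kb].ravel()
    s=least_squares(g,[.5,.3,0]);print("stand",s.x.round(4));print(g(s.x).reshape(-1,2).round(1).tolist())
    p=r.x
    print("bar",W(p,bar(p[3])).mean(0),"slot",W(p,[[-.03,-.178,.054]]))
    print("nose",nose_length)
    st=get_state();print(R.from_rotvec(st["tool_rot"]).as_matrix().round(3).tolist())
E
python3 fit.py
```

```text
console [ 0.576  -0.0986  0.0742 -0.9747]
[[-40.8, -23.1], [-45.7, -27.9], [-49.3, -25.8], [-43.8, -24.9], [-5.2, -83.8], [-15.2, -86.2], [-37.6, 24.2], [-47.8, 23.3], [-16.3, -42.5], [-12.3, -50.6]]
stand [0.3863 0.3386 0.1156]
[[1.9, -0.6], [1.4, 0.9], [-0.3, 1.3], [0.3, -0.2], [1.3, 8.2], [-1.1, -0.0], [-0.7, -1.1]]
bar [ 0.49408249 -0.10470867 -0.06457152] slot [[ 0.55931563 -0.27835068  0.054     ]]
nose 0.017
[[0.901, 0.433, -0.001], [0.433, -0.901, 0.001], [-0.0, -0.001, -1.0]]
```

```bash
sed -i 's/(262,545),(126,505)/(262,245),(126,205)/; s/(62,415),(33,342)/(62,115),(33,42)/; s/K\[\[0,3,2\]\]/K[[1,3,2]]/' fit.py; python3 fit.py
```

```text
console [0.6364 0.0465 0.0837 0.7625]
[[-0.8, -0.6], [-1.7, -0.1], [1.0, 1.2], [-0.5, -0.5], [2.1, -0.7], [-0.2, 0.6], [0.9, 0.7], [-1.5, -0.3], [-2.8, -2.4], [-0.8, -1.8]]
stand [0.3873 0.3356 0.1615]
[[0.1, -0.2], [-0.4, 0.7], [-0.6, 1.1], [0.1, 0.3], [-0.4, -0.2], [-0.5, 0.0], [-0.9, -0.9]]
bar [0.54722379 0.03897946 0.13837266] slot [[ 0.62141218 -0.13341943  0.054     ]]
nose 0.017
[[0.901, 0.433, -0.001], [0.433, -0.901, 0.001], [-0.0, -0.001, -1.0]]
```

```bash
python3 - <<'E'
from fit import *
p=[.6364,.0465,.0837]
t=W(p,[[-.088,-.03,.25]])[0]; print(t,tool(t))
E
```

```text
[0.55121614 0.00924802 0.25      ] [ 500.9 -419.4  -10.7]
```

Request:
send_rows(xyz=[[10,-8,-3],[40,-33,-6],[70,-59,-10],[102,-85,-10],[134,-112,-10],[166,-139,-10],[198,-166,-10],[230,-193,-10],[262,-219,-10],[294,-246,-10]], dr=[[0,0,0],[0,0,0],[0,0,0],[0,0,0],[0,0,0],[0,0,0],[0,0,0],[0,0,0],[0,0,0],[0,0,0]], jaw=0)

```text
time: 1.03
position: [0.4401, -0.2344, 0.25]
tool_rot: [3.062, 0.698, 0.0]
ft_force: [1.5, -0.3, 1.0]
grip_width: 0.328
grip_force: 0.0
```

Request:
send_rows(xyz=[[32,-27,0],[64,-54,0],[96,-80,0],[128,-107,0],[160,-134,0],[190,-160,0],[202,-170,0],[206,-173,0],[206,-173,0],[206,-173,0]], dr=[[0,0,0.06],[0,0,0.12],[0,0,0.18],[0,0,0.24],[0,0,0.3],[0,0,0.34],[0,0,0.364],[0,0,0.364],[0,0,0.364],[0,0,0.364]])

```text
time: 1.87
position: [0.5499, 0.0068, 0.2494]
tool_rot: [3.138, 0.131, -0.001]
ft_force: [-0.8, -0.3, 0.6]
grip_width: 0.001
grip_force: 0.0
```

```bash
python3 - <<'E'
from h import *
import json
s=get_state();print(s["position"],s["tool_rot"],s["time"],s["joint_positions"].round(2))
im=get_image("wrist"); cv2.imwrite("pics/w1.png",cv2.resize(im[:,:,::-1],(800,600)))
json.dump({k:list(s[k]) for k in("position","tool_rot")},open("w1.json","w"))
E
```

```text
[0.54990446 0.00676375 0.2494483 ] [ 3.13756580e+00  1.31188329e-01 -1.13225105e-03] 1.8667 [ 0.48  0.14 -0.59  1.67  0.08  1.35 -1.61]
```

View pics/w1.png

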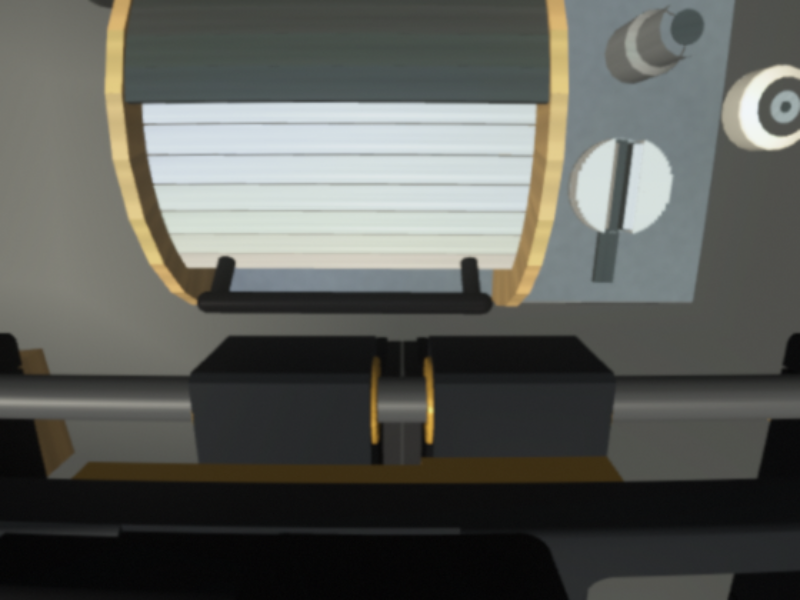

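Wrist view: bar ends at (200,301) and (491,304), head top centre at (622,186), deck front-right corner at (692,302), tongue toward the front. Refitting now.

```bash
cat > fit2.py <<'E'
from fit import *
import json
st=json.load(open("w1.json"))
k=.7
bar=lambda q:np.array([[-.133*np.cos(q+.07),y,.04+.133*np.sin(q+.07)] for y in(-.072,.072)])
Wp=np.array([(692,302),(622,186)])*k; L=np.array([[-.115,-.25,.05],[-.03,-.178,.068]])
Bp=np.array([(489,304),(201,301)])*k
f=lambda p:np.r_[proj("wrist",W(p,L),st)-Wp,proj("wrist",W(p,bar(p[3])),st)-Bp].ravel()
r=least_squares(f,[.636,.046,.084,.76]);print(r.x.round(4),f(r.x).reshape(-1,2).round(1).tolist())
p=r.x
print("slot",W(p,[[-.03,-.178,.054]]),"head direct",pix("wrist",Wp[1],.068,st),"bar direct",pix("wrist",Bp,bar(p[3])[0,2],st))
s=get_state(); th=R.from_rotvec(s["tool_rot"]).as_matrix()[:2,0]; print("yaw",np.arctan2(th[1],th[0]))
for q in np.r_[p[3],p[3],.6,.45,.3,.15,0,-.03]:
    b=bar(q).mean(0); t=W(p,[[b[0]+.004,0,b[2]+.006+.017]])[0]; print(round(q,2),t.round(4),tool(t))
E
python3 fit2.py
```

```text
[0.6269 0.0455 0.1062 0.8571] [[2.7, 1.2], [-0.4, 2.9], [-6.7, -5.1], [5.2, 1.3]]
slot [[ 0.61589617 -0.13470921  0.054     ]] head direct [[ 0.61861065 -0.1345758   0.068     ]] bar direct [[ 0.55153625 -0.04012551  0.14638615]
 [ 0.5405781   0.11258061  0.14638615]]
yaw 0.08188058956082984
0.86 [0.5515 0.0374 0.1694] [  4.2 -31.4  80. ]
0.86 [0.5515 0.0374 0.1694] [  4.2 -31.4  80. ]
0.6 [0.5272 0.0348 0.1456] [-20.2 -30.8 103.8]
0.45 [0.5161 0.0337 0.1291] [-31.4 -30.6 120.3]
0.3 [0.5075 0.0327 0.1111] [-39.9 -30.4 138.3]
0.15 [0.5018 0.0321 0.092 ] [-45.7 -30.3 157.4]
0.0 [0.4989 0.0318 0.0723] [-48.6 -30.2 177.1]
-0.03 [0.4987 0.0318 0.0683] [-48.8 -30.2 181.1]
```

```bash
sed -i 's/-.072,.072/-.075,.075/; s/^r=least.*/A=np.array([[-.115,-.25,.05],[.115,-.25,.05],[.115,.108,0],[-.03,-.178,.068]]); a=np.array([(110,120),(28,458),(700,558),(202,228)])\/5+[180,195]; ba=np.array([(393,68),(681,92)])\/5+[180,195]\ng=lambda p:np.r_[f(p)*.6,2*(proj("scene",W(p,A))-a).ravel(),2*(proj("scene",W(p,bar(p[3])))-ba).ravel()]\nr=least_squares(g,[.636,.046,.084,.76],loss="soft_l1");print(r.x.round(4),g(r.x).reshape(-1,2).round(1).tolist())/' fit2.py; python3 fit2.py
```

```text
[0.6338 0.0474 0.0887 0.7674] [[0.0, -0.7], [-1.1, -0.8], [-4.8, -2.0], [1.1, -0.1], [-1.1, -1.9], [-2.0, -0.9], [3.4, 0.5], [-0.1, -1.9], [1.3, 0.3], [-1.5, -2.1]]
slot [[ 0.61968764 -0.13254338  0.054     ]] head direct [[ 0.61861065 -0.1345758   0.068     ]] bar direct [[ 0.54953617 -0.04171511  0.1388026 ]
 [ 0.53824442  0.1156399   0.1388026 ]]
yaw 0.08188058956082984
0.77 [0.5491 0.0399 0.1618] [  2.1 -34.1  87.6]
0.77 [0.5491 0.0399 0.1618] [  2.1 -34.1  87.6]
0.6 [0.534  0.0385 0.1456] [-13.1 -34.  103.8]
0.45 [0.5228 0.0375 0.1291] [-24.3 -33.9 120.3]
0.3 [0.5143 0.0368 0.1111] [-32.9 -33.9 138.3]
0.15 [0.5085 0.0363 0.092 ] [-38.6 -33.9 157.4]
0.0 [0.5056 0.036  0.0723] [-41.5 -33.9 177.1]
-0.03 [0.5054 0.036  0.0683] [-41.7 -33.9 181.1]
```

Request:
send_rows(xyz=[[3,-20,25],[3,-34,55],[3,-34,72],[3,-34,80],[2,-34,85],[-3,-34,92],[-9,-34,99],[-15,-34,106],[-20,-34,113],[-24,-34,120]], dr=[[0,0,0],[0,0,0],[0,0,0],[0,0,0],[0,0,0],[0,0,0],[0,0,0],[0,0,0],[0,0,0],[0,0,0]])

```text
time: 2.75
position: [0.5231, 0.0377, 0.1311]
tool_rot: [3.137, 0.128, -0.0]
ft_force: [-5.6, -1.0, 6.9]
grip_width: 0.005
grip_force: 3.4
```

```bash
python3 - <<'E'
from h import *
s=get_state();print(s["position"],s["ft_force"],s["torque"])
a=get_image("side")[:,:,::-1]; b=get_image("scene")[:,:,::-1]
cv2.imwrite("pics/s2.png",np.hstack([cv2.resize(a[130:290,240:400],(400,400)),cv2.resize(b[170:310,200:340],(400,400))]))
E
```

```text
[0.52308125 0.03770828 0.13114492] [-5.58528958 -0.95915175  6.85927423] [-0.29308863  1.19076551 -0.04692611]
```

View pics/s2.png

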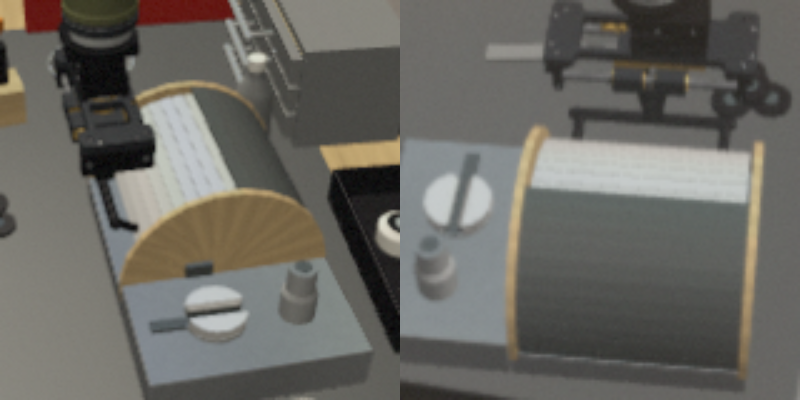

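The bar is rotating down under the fingertips (about 7 N). I'll continue along the arc to the stop.

Request:
send_rows(xyz=[[-4,0,7],[-7,0,14],[-9,0,21],[-11,0,28],[-13,0,35],[-15,0,42],[-16,0,48],[-17,0,53],[-17,0,58],[-17,0,62]], dr=[[0,0,0],[0,0,0],[0,0,0],[0,0,0],[0,0,0],[0,0,0],[0,0,0],[0,0,0],[0,0,0],[0,0,0]])

```text
time: 3.68
position: [0.5072, 0.0381, 0.0713]
tool_rot: [3.137, 0.131, -0.002]
ft_force: [-21.5, -3.3, 63.0]
grip_width: 0.003
grip_force: 31.3
```

The cover is at its stop (z matches the predicted shut position). Now I'll lift off and go to the key, using a half-turned wrist so the later clockwise turn stays in joint range.

Request:
send_rows(xyz=[[0,0,-20],[0,0,-60],[0,0,-100],[0,-5,-140],[-4,-20,-175],[-10,-40,-190],[-18,-65,-190],[-28,-95,-190],[-38,-125,-190],[-48,-155,-190]], dr=[[0,0,0],[0,0,0],[0,0,0],[0,0,-0.06],[0,0,-0.18],[0,0,-0.3],[0,0,-0.42],[0,0,-0.54],[0,0,-0.66],[0,0,-0.78]], jaw=87)

```text
time: 4.52
position: [0.4454, 0.1905, 0.2573]
tool_rot: [-2.849, -1.323, -0.002]
ft_force: [0.1, 0.3, -0.1]
grip_width: 0.68
grip_force: 0.0
```

```bash
python3 - <<'E'
from h import *
s=get_state();x=R.from_rotvec(s["tool_rot"]).as_matrix()[:2,0];print(s["position"],np.arctan2(x[1],x[0]),s["joint_positions"].round(2),s["time"])
print(tool([.3873,.3356,.26]))
E
```

```text
[0.44535424 0.19049825 0.25727978] 0.869805731792558 [ 0.34 -0.02 -0.78  1.8  -0.02  1.36 -1.14] 4.5167
[  73.4 -138.    -2.6]
```

Request:
send_rows(xyz=[[12,-22,0],[25,-46,0],[38,-70,-1],[50,-94,-2],[61,-115,-2],[68,-128,-3],[72,-136,-3],[73,-138,-3],[73,-138,-3],[73,-138,-3]], dr=[[0,0,-0.12],[0,0,-0.24],[0,0,-0.36],[0,0,-0.48],[0,0,-0.6],[0,0,-0.72],[0,0,-0.84],[0,0,-0.96],[0,0,-1.08],[0,0,-1.2]])

```text
time: 5.35
position: [0.3879, 0.3349, 0.26]
tool_rot: [-1.601, -2.702, -0.001]
ft_force: [-0.0, -0.7, -0.3]
grip_width: 0.998
grip_force: 0.0
```

Request:
send_rows(xyz=[[0,0,0],[0,0,0],[0,0,0],[0,0,0],[0,0,0],[0,0,0],[0,0,0],[0,0,0],[0,0,0],[0,0,0]], dr=[[0,0,-0.12],[0,0,-0.24],[0,0,-0.36],[0,0,-0.48],[0,0,-0.6],[0,0,-0.72],[0,0,-0.84],[0,0,-0.96],[0,0,-1.08],[0,0,-1.2]])

```text
time: 6.18
position: [0.3882, 0.3345, 0.2601]
tool_rot: [0.202, -3.135, -0.002]
ft_force: [0.4, 0.3, 0.2]
grip_width: 0.998
grip_force: 0.0
```

```bash
python3 - <<'E'
from h import *
import json
s=get_state();x=R.from_rotvec(s["tool_rot"]).as_matrix()[:2,0];print(s["position"],np.arctan2(x[1],x[0]),s["joint_positions"].round(2),s["time"])
im=get_image("wrist"); cv2.imwrite("pics/w2.png",cv2.resize(im[:,:,::-1],(800,600)))
json.dump({k:list(s[k]) for k in("position","tool_rot")},open("w2.json","w"))
E
```

```text
[0.38818875 0.33448695 0.26008762] -3.0127023627675817 [ 0.25  0.09 -1.06  1.73  0.08  1.37  0.88] 6.1833
```

View pics/w2.png

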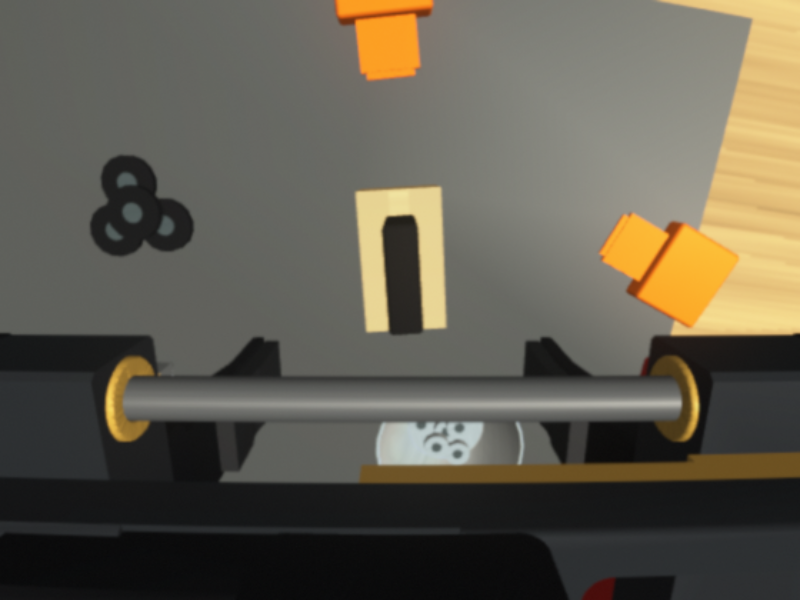

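```bash
cat > fit3.py <<'E'
from fit import *
import json
st=json.load(open("w2.json"))
K=np.array([[-.052,.03,.055],[-.052,-.03,.055],[.052,-.03,.055],[.052,.03,.055]])
# image up = world -x, image right = +y (flipped tool)
c=np.array([(356,192),(441,187),(447,328),(367,332)])*.7
P=pix("wrist",c,.055,st);print(P.round(4).tolist(),P.mean(0))
print("sizes",np.linalg.norm(P-np.roll(P,1,0),axis=1).round(4))
e=(P[2]+P[3]-P[0]-P[1])/2;print("yaw",np.arctan2(e[1],e[0]))
H=pix("wrist",np.array([(401,233),(406,333)])*.7,.115,st);print(H.round(4).tolist(),H.mean(0));e=H[1]-H[0];print(np.linalg.norm(e),np.arctan2(e[1],e[0]))
E
python3 fit3.py
```

```text
[[0.3396, 0.2957, 0.055], [0.3286, 0.3547, 0.055], [0.4312, 0.3745, 0.055], [0.442, 0.3149, 0.055]] [0.38537383 0.33494683 0.055     ]
sizes [0.1042 0.06   0.1045 0.0606]
yaw 0.1880773103653079
[[0.3568, 0.3299, 0.115], [0.4187, 0.341, 0.115]] [0.38774167 0.33543223 0.115     ]
0.06293688383271055 0.1775260275740255
```

Request:
send_rows(xyz=[[1,0,25],[2,1,55],[2,1,85],[2,1,112],[2,1,132],[2,1,148],[2,1,160],[2,1,170],[2,1,177],[2,1,177]], dr=[[0,0,-0.03],[0,0,-0.056],[0,0,-0.056],[0,0,-0.056],[0,0,-0.056],[0,0,-0.056],[0,0,-0.056],[0,0,-0.056],[0,0,-0.056],[0,0,-0.056]])

```text
time: 7.07
position: [0.3858, 0.3342, 0.0824]
tool_rot: [0.279, -3.128, 0.001]
ft_force: [-0.2, -0.0, 0.3]
grip_width: 0.999
grip_force: 0.0
```

Request:
send_rows(xyz=[[0,0,0],[0,0,0],[0,0,0],[0,0,0],[0,0,0],[0,0,0],[0,0,0],[0,0,0],[0,0,0],[0,0,0]], dr=[[0,0,0],[0,0,0],[0,0,0],[0,0,0],[0,0,0],[0,0,0],[0,0,0],[0,0,0],[0,0,0],[0,0,0]], jaw=0, grip_force=50)

```text
time: 7.9
position: [0.3863, 0.3345, 0.0835]
tool_rot: [0.279, -3.129, 0.0]
ft_force: [-0.2, -0.6, 0.5]
grip_width: 0.325
grip_force: 0.0
```

```bash
python3 - <<'E'
from h import *
import json
s=get_state();x=R.from_rotvec(s["tool_rot"]).as_matrix();print(s["position"],np.arctan2(x[1,0],x[0,0]),s["ft_force"],s["torque"],s["grip_width"]*87,x[:,2])
json.dump({k:list(s[k]) for k in("position","tool_rot")},open("grasp.json","w"))
E
```

```text
[0.38634428 0.33447548 0.08350299] -2.9634381412658364 [-0.18158895 -0.56478217  0.496514  ] [ 0.12272615 -0.09407741 -0.02760192] 28.24957953196155 [-1.84916748e-05 -6.58782961e-05 -9.99999998e-01]
```

Fingers are still closing, so I'll wait another call.

Request:
send_rows(xyz=[[0,0,0],[0,0,0],[0,0,0],[0,0,0],[0,0,0],[0,0,0],[0,0,0],[0,0,0],[0,0,0],[0,0,0]], dr=[[0,0,0],[0,0,0],[0,0,0],[0,0,0],[0,0,0],[0,0,0],[0,0,0],[0,0,0],[0,0,0],[0,0,0]])

```text
time: 8.73
position: [0.3863, 0.3345, 0.0835]
tool_rot: [0.28, -3.129, 0.0]
ft_force: [-0.3, -0.4, -0.3]
grip_width: 0.25
grip_force: 50.0
```

```bash
python3 - <<'E'
from h import *
import json
s=get_state();x=R.from_rotvec(s["tool_rot"]).as_matrix();print(s["position"],np.arctan2(x[1,0],x[0,0]),s["ft_force"],s["grip_force"],s["grip_width"]*87,s["joint_positions"].round(2))
json.dump({k:list(s[k]) for k in("position","tool_rot")},open("grasp.json","w"))
E
```

```text
[0.38631375 0.33448823 0.08348172] -2.963347612751937 [-0.33978245 -0.43209287 -0.32707343] 49.970092652365565 21.78273717888605 [ 0.13  0.31 -1.    1.94  0.3   1.05  0.74]
```

Request:
send_rows(xyz=[[0,0,-15],[0,0,-45],[0,0,-80],[0,0,-120],[-2,-8,-155],[-8,-28,-180],[-16,-56,-187],[-26,-90,-187],[-37,-126,-187],[-48,-162,-187]], dr=[[0,0,0],[0,0,0],[0,0,0],[0,0,0],[0,0,0],[0,0,0],[0,0,0],[0,0,0],[0,0,0],[0,0,0]])

```text
time: 9.57
position: [0.4626, 0.1821, 0.2709]
tool_rot: [-0.281, 3.128, -0.002]
ft_force: [0.1, 0.7, -0.6]
grip_width: 0.253
grip_force: 50.0
```

Request:
send_rows(xyz=[[-11,-38,0],[-22,-76,0],[-33,-114,0],[-44,-152,0],[-55,-190,0],[-66,-228,0],[-77,-266,0],[-88,-302,3],[-96,-330,10],[-99,-339,15]], dr=[[0,0,0],[0,0,0.02],[0,0,0.04],[0,0,0.06],[0,0,0.08],[0,0,0.09],[0,0,0.09],[0,0,0.09],[0,0,0.09],[0,0,0.09]])

```text
time: 10.4
position: [0.6203, -0.1396, 0.2536]
tool_rot: [0.127, -3.137, 0.003]
ft_force: [-1.3, -1.8, -0.9]
grip_width: 0.252
grip_force: 50.0
```

Request:
send_rows(xyz=[[0,0,10],[0,0,25],[0,0,40],[0,0,50],[0,0,55],[0,0,55],[0,0,55],[0,0,55],[0,0,55],[0,0,55]], dr=[[0,0,0],[0,0,0],[0,0,0],[0,0,0],[0,0,0],[0,0,0],[0,0,0],[0,0,0],[0,0,0],[0,0,0]])

```text
time: 11.23
position: [0.6203, -0.1325, 0.2014]
tool_rot: [-0.138, 3.137, -0.001]
ft_force: [-0.3, 0.1, -1.3]
grip_width: 0.252
grip_force: 50.0
```

```bash
python3 - <<'E'
from h import *
import json
s=get_state();x=R.from_rotvec(s["tool_rot"]).as_matrix();print(s["position"],np.arctan2(x[1,0],x[0,0]),s["ft_force"],s["torque"],s["time"],s["joint_positions"].round(2))
im=get_image("wrist")[:,:,::-1]; cv2.imwrite("pics/w3f.png",im); cv2.imwrite("pics/w3.png",cv2.resize(im[80:380,80:480],(800,600)))
b=get_image("side")[:,:,::-1];cv2.imwrite("pics/s3f.png",b)
json.dump({k:list(s[k]) for k in("position","tool_rot")},open("w3.json","w"))
E
```

```text
[ 0.62025668 -0.13251255  0.20144884] -3.053416918780255 [-0.29631179  0.09613198 -1.25894351] [ 0.11838799 -0.15205906 -0.00947094] 11.2333 [ 0.69  0.38 -0.67  1.53  0.24  1.32  1.66]
```

View pics/w3.png

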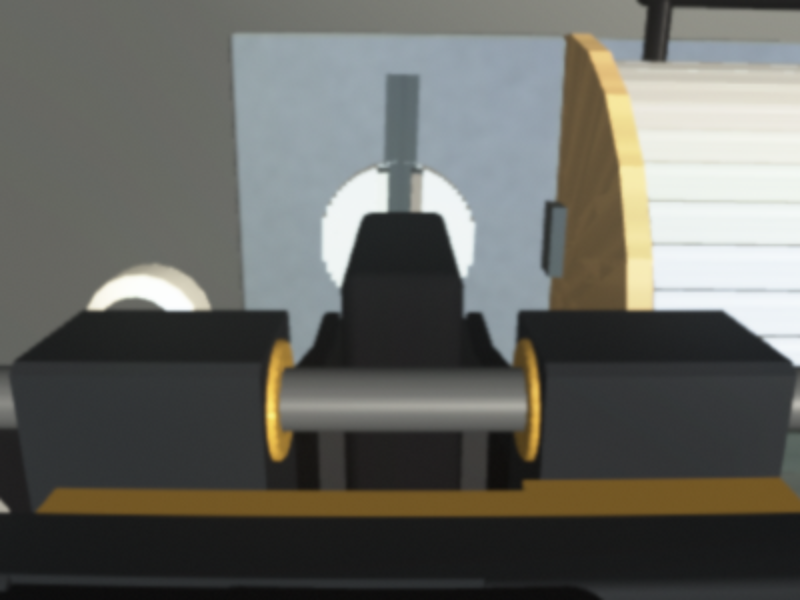

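```bash
cat > m3.py <<'E'
from fit import *
import json
st=json.load(open("w3.json")); cr=lambda *p:np.array(p,float)/2+80
Rm=R.from_rotvec(st["tool_rot"]); T=np.array(st["position"])
tl=lambda P:(Rm.inv().apply(P-T)*1000).round(1)
print("head L,R,top,slot-lip(tool mm)",tl(pix("wrist",cr((322,235),(474,235),(398,163),(400,170)),.068,st)).tolist())
tz=tl(pix("wrist",cr((402.5,76),(401.5,150)),.058,st));print("tongue",tz.tolist(),np.arctan2(tz[1,1]-tz[0,1],tz[1,0]-tz[0,0]))
print("deck edge corner,far",tl(pix("wrist",cr((232,35),(560,38)),.05,st)).tolist(), "deck side",tl(pix("wrist",cr((232,35),(244,305)),.05,st)).tolist())
print("handle bot edge",tl(pix("wrist",cr((363,214),(440,214)),T[2]-.0285,st)).tolist(),"top",tl(pix("wrist",cr((343,275),(461,275)),T[2]+.0315,st)).tolist())
E
python3 m3.py
```

```text
head L,R,top,slot-lip(tool mm) [[4.4, -34.1, 133.5], [4.3, 29.7, 133.4], [34.5, -2.1, 133.4], [31.6, -1.3, 133.4]]
tongue [[69.1, -0.3, 143.4], [38.8, -0.7, 143.4]] -3.1283921002636434
deck edge corner,far [[86.0, -71.5, 151.4], [84.6, 65.6, 151.3]] deck side [[86.0, -71.5, 151.4], [-32.8, -73.2, 151.5]]
handle bot edge [[34.2, -10.6, 28.5], [34.2, 9.4, 28.4]] top [[35.3, -10.8, -31.5], [35.3, 9.8, -31.6]]
```

Head centre is about (+2,-1) mm from the key axis in the tool frame and yaw is off by about 0.013 rad. The key is centred and straight in the jaws. Descending into the slot.

Request:
send_rows(xyz=[[1.5,-1,10],[1.5,-1,25],[1.5,-1,40],[1.5,-1,50],[1.5,-1,57],[1.5,-1,62],[1.5,-1,66],[1.5,-1,70],[1.5,-1,73],[1.5,-1,75]], dr=[[0,0,0.013],[0,0,0.013],[0,0,0.013],[0,0,0.013],[0,0,0.013],[0,0,0.013],[0,0,0.013],[0,0,0.013],[0,0,0.013],[0,0,0.013]])

```text
time: 12.17
position: [0.6186, -0.1336, 0.1255]
tool_rot: [-0.118, 3.139, -0.0]
ft_force: [-0.4, 0.3, -2.0]
grip_width: 0.254
grip_force: 50.0
```

```bash
python3 - <<'E'
from h import *
s=get_state();x=R.from_rotvec(s["tool_rot"]).as_matrix();print(s["position"],np.arctan2(x[1,0],x[0,0]),s["ft_force"],s["torque"],s["time"],s["joint_positions"].round(2))
b=get_image("side")[:,:,::-1];cv2.imwrite("pics/s4.png",cv2.resize(b[190:290,270:400],(780,600),interpolation=cv2.INTER_CUBIC))
E
```

```text
[ 0.61856749 -0.13364264  0.12550851] -3.066433464189757 [-0.39843578  0.26709043 -2.00411443] [ 0.09450337 -0.11117643  0.03226783] 12.1667 [ 0.68  0.44 -0.65  1.61  0.28  1.18  1.62]
```

View pics/s4.png

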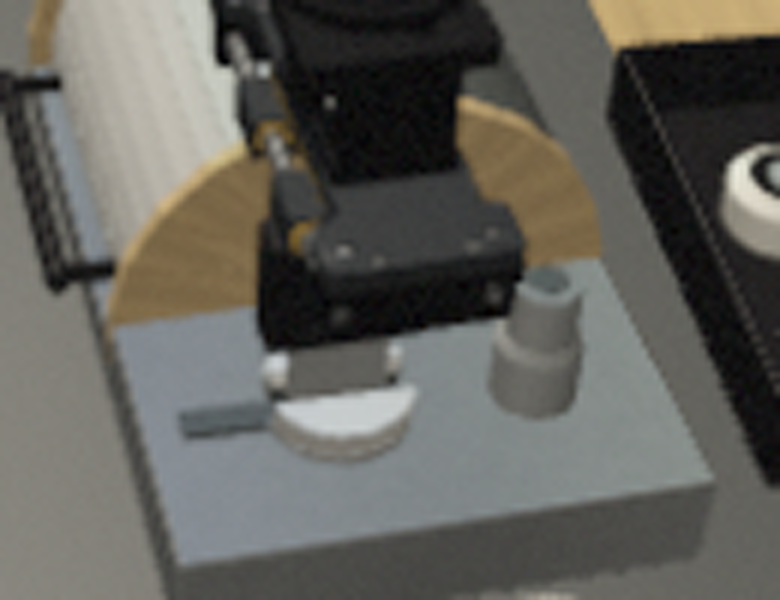

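The blade is in the slot (blade at about (335,365), tip near the floor, no side load). Turning clockwise.

Request:
send_rows(xyz=[[0,0,0],[0,0,0],[0,0,0],[0,0,0],[0,0,0],[0,0,0],[0,0,0],[0,0,0],[0,0,0],[0,0,0]], dr=[[0,0,0.08],[0,0,0.18],[0,0,0.28],[0,0,0.38],[0,0,0.48],[0,0,0.58],[0,0,0.68],[0,0,0.78],[0,0,0.88],[0,0,0.98]])

```text
time: 13.05
position: [0.6186, -0.134, 0.1257]
tool_rot: [1.379, 2.822, -0.001]
ft_force: [0.5, -0.9, -2.7]
grip_width: 0.253
grip_force: 50.0
```

Request:
send_rows(xyz=[[0,0,0],[0,0,0],[0,0,0],[0,0,0],[0,0,0],[0,0,0],[0,0,0],[0,0,0],[0,0,0],[0,0,0]], dr=[[0,0,0.08],[0,0,0.16],[0,0,0.24],[0,0,0.32],[0,0,0.4],[0,0,0.46],[0,0,0.52],[0,0,0.57],[0,0,0.61],[0,0,0.64]])

```text
time: 13.88
position: [0.619, -0.1337, 0.1258]
tool_rot: [2.193, 2.248, 0.001]
ft_force: [1.2, -0.6, -3.0]
grip_width: 0.249
grip_force: 50.0
```

```bash
python3 - <<'E'
from h import *
s=get_state();x=R.from_rotvec(s["tool_rot"]).as_matrix();print(s["position"],np.arctan2(x[1,0],x[0,0]),s["ft_force"],s["torque"],s["time"],s["joint_positions"].round(2))
E
```

```text
[ 0.6190371  -0.13373954  0.12576511] 1.5954928408745752 [ 1.18196084 -0.58692539 -3.04546856] [-0.11763047 -0.4814103   0.1190898 ] 13.8833 [ 0.47  0.39 -0.38  1.62  0.15  1.16  0.09]
```

Request:
send_rows(xyz=[[0,0,0],[0,0,0],[0,0,0],[0,0,0],[0,0,0],[0,0,0],[0,0,0],[0,0,0],[0,0,0],[0,0,0]], dr=[[0,0,0.02],[0,0,0.04],[0,0,0.06],[0,0,0.08],[0,0,0.09],[0,0,0.1],[0,0,0.11],[0,0,0.12],[0,0,0.12],[0,0,0.12]])

```text
time: 14.72
position: [0.619, -0.1338, 0.1258]
tool_rot: [2.322, 2.114, 0.001]
ft_force: [5.5, -1.2, -2.8]
grip_width: 0.253
grip_force: 50.0
```

```bash
python3 - <<'E'
from h import *
s=get_state();x=R.from_rotvec(s["tool_rot"]).as_matrix();print(s["position"],np.arctan2(x[1,0],x[0,0]),s["ft_force"],s["torque"],s["time"],s["joint_positions"].round(2))
E
```

```text
[ 0.61901194 -0.13376449  0.12578909] 1.4769792247114415 [ 5.47817965 -1.17193436 -2.81429471] [-0.30319067 -1.47862583  0.23628887] 14.7167 [ 0.46  0.38 -0.36  1.62  0.14  1.16 -0.03]
```

Request:
send_rows(xyz=[[0,0,0],[0,0,0],[0,0,0],[0,0,0],[0,0,0],[0,0,0],[0,0,0],[0,0,0],[0,0,0],[0,0,0]], dr=[[0,0,0.01],[0,0,0.02],[0,0,0.03],[0,0,0.04],[0,0,0.05],[0,0,0.06],[0,0,0.06],[0,0,0.06],[0,0,0.06],[0,0,0.06]])

```text
time: 15.55
position: [0.6191, -0.1337, 0.1258]
tool_rot: [2.381, 2.046, 0.0]
ft_force: [5.2, -1.3, -3.8]
grip_width: 0.248
grip_force: 50.5
```

```bash
python3 - <<'E'
from h import *
s=get_state();x=R.from_rotvec(s["tool_rot"]).as_matrix();print(s["position"],np.arctan2(x[1,0],x[0,0]),s["ft_force"],s["torque"],s["time"],s["joint_positions"].round(2))
b=get_image("scene")[:,:,::-1];a=get_image("side")[:,:,::-1]
cv2.imwrite("pics/s5.png",np.hstack([cv2.resize(b[200:300,180:280],(400,400)),cv2.resize(a[195:295,270:370],(400,400))]))
E
```

```text
[ 0.61905081 -0.13367623  0.12577141] 1.419763559966685 [ 5.15825483 -1.34793848 -3.82555296] [-0.4432946  -1.4538792   1.05675038] 15.55 [ 0.45  0.38 -0.35  1.62  0.14  1.16 -0.08]
```

View pics/s5.png

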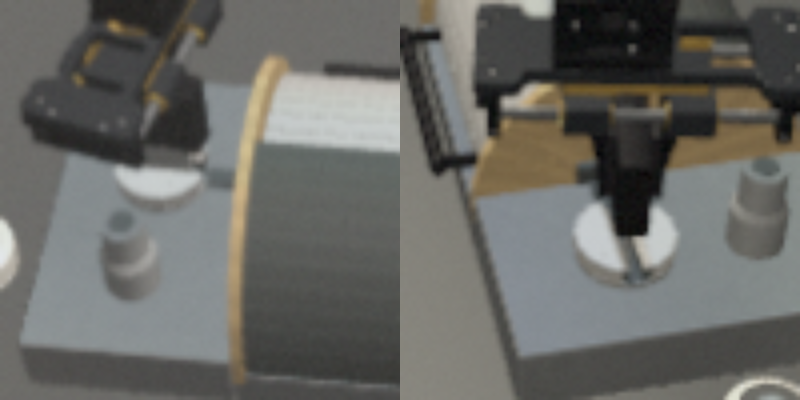

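The stop is reached (torque jumped to about 1 N m) and the tongue points at the bin. I'll ease back within the slot play, then lift.

Request:
send_rows(xyz=[[0,0,0],[0,0,0],[0,0,0],[0,0,-5],[0,0,-15],[0,0,-35],[0,0,-65],[0,0,-100],[0,0,-130],[0,0,-145]], dr=[[0,0,-0.08],[0,0,-0.16],[0,0,-0.19],[0,0,-0.19],[0,0,-0.19],[0,0,-0.19],[0,0,-0.19],[0,0,-0.19],[0,0,-0.19],[0,0,-0.19]])

```text
time: 16.48
position: [0.619, -0.1333, 0.2764]
tool_rot: [2.179, 2.257, 0.004]
ft_force: [0.6, -0.2, -0.4]
grip_width: 0.252
grip_force: 50.0
```

```bash
python3 - <<'E'
from h import *
s=get_state();x=R.from_rotvec(s["tool_rot"]).as_matrix();print(s["position"],np.arctan2(x[1,0],x[0,0]),s["ft_force"],s["torque"],s["time"])
print(tool([.3863,.3345,.27]))
E
```

```text
[ 0.6190381  -0.13334598  0.27639481] 1.6056836807247394 [ 0.57315038 -0.20267756 -0.40850034] [-0.01724107 -0.15371677 -0.00330255] 16.4833
[ 475.7 -216.3    4.8]
```

Request:
send_rows(xyz=[[15,-7,0],[45,-20,0],[78,-35,0],[111,-50,0],[144,-65,0],[177,-80,0],[210,-95,0],[243,-110,0],[276,-125,0],[309,-140,0]], dr=[[0,0,-0.05],[0,0,-0.15],[0,0,-0.25],[0,0,-0.35],[0,0,-0.45],[0,0,-0.55],[0,0,-0.65],[0,0,-0.75],[0,0,-0.85],[0,0,-0.95]])

```text
time: 17.32
position: [0.4654, 0.1714, 0.2715]
tool_rot: [-0.9, -3.01, 0.002]
ft_force: [0.8, 0.5, -1.6]
grip_width: 0.247
grip_force: 50.0
```

```bash
python3 - <<'E'
from h import *
s=get_state();x=R.from_rotvec(s["tool_rot"]).as_matrix();print(s["position"],np.arctan2(x[1,0],x[0,0]),s["time"])
print(tool([.3863,.3345,.22]))
E
```

```text
[0.46537912 0.17142342 0.2714671 ] 2.5604659167942954 17.3167
[155.6  93.   51.3]
```

Request:
send_rows(xyz=[[25,15,0],[52,31,0],[80,48,0],[106,63,4],[128,76,12],[144,86,24],[152,91,36],[156,93,46],[156,93,50],[156,93,50]], dr=[[0,0,-0.1],[0,0,-0.2],[0,0,-0.3],[0,0,-0.4],[0,0,-0.5],[0,0,-0.6],[0,0,-0.7],[0,0,-0.76],[0,0,-0.76],[0,0,-0.76]])

```text
time: 18.15
position: [0.3877, 0.3331, 0.2201]
tool_rot: [0.272, -3.128, 0.003]
ft_force: [0.7, -1.4, -2.2]
grip_width: 0.249
grip_force: 50.0
```

Request:
send_rows(xyz=[[0,0,10],[0,0,20],[0,0,30],[0,0,40],[0,0,50],[0,0,55],[0,0,55],[0,0,55],[0,0,55],[0,0,55]], dr=[[0,0,0],[0,0,0],[0,0,0],[0,0,0],[0,0,0],[0,0,0],[0,0,0],[0,0,0],[0,0,0],[0,0,0]])

```text
time: 18.98
position: [0.389, 0.3342, 0.1661]
tool_rot: [-0.275, 3.129, 0.001]
ft_force: [0.3, 0.3, -1.1]
grip_width: 0.249
grip_force: 50.0
```

```bash
python3 - <<'E'
from h import *
import json
s=get_state();x=R.from_rotvec(s["tool_rot"]).as_matrix();print(s["position"],np.arctan2(x[1,0],x[0,0]),s["time"],s["ft_force"],s["torque"])
print(tool([.3863,.3345,.0835]),s["joint_positions"].round(2))
im=get_image("wrist")[:,:,::-1]; cv2.imwrite("pics/w4.png",cv2.resize(im[80:380,80:480],(800,600)))
json.dump({k:list(s[k]) for k in("position","tool_rot")},open("w4.json","w"))
E
```

```text
[0.38895223 0.33416392 0.16609057] -2.9662976725044605 18.9833 [ 0.25818861  0.30463923 -1.07849854] [ 0.09094663 -0.06818209 -0.00906987]
[ 2.6  0.8 82.6] [ 0.06  0.16 -0.88  1.86  0.13  1.19  0.88]
```

View pics/w4.png

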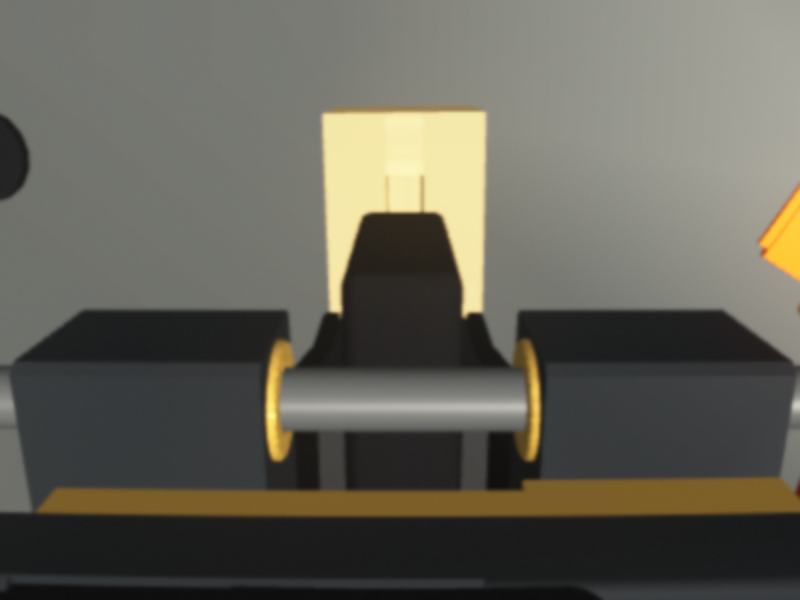

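The key is unmoved in the jaws (same handle outline as before) and the pocket at (405,190) lines up. I'll lower it to the pose where it was grasped.

Request:
send_rows(xyz=[[2.5,1,0],[2.5,1,8],[2.5,1,20],[2.5,1,34],[2.5,1,48],[2.5,1,60],[2.5,1,70],[2.5,1,77],[2.5,1,81],[2.5,1,82]], dr=[[0,0,0],[0,0,0],[0,0,0],[0,0,0],[0,0,0],[0,0,0],[0,0,0],[0,0,0],[0,0,0],[0,0,0]])

```text
time: 19.87
position: [0.3858, 0.3344, 0.0835]
tool_rot: [0.275, -3.129, 0.001]
ft_force: [-5.0, -4.3, 9.6]
grip_width: 0.253
grip_force: 50.0
```

```bash
python3 - <<'E'
from h import *
s=get_state();print(s["position"],s["ft_force"],s["torque"])
print(tool([.3863,.3345,.0835]))
E
```

```text
[0.38582112 0.3344414  0.08347018] [-4.99325344 -4.29533765  9.61470298] [-0.62350826  0.69945915 -0.05047362]
[-0.5 -0.  -0. ]
```

Request:
send_rows(xyz=[[0,0,0],[0,0,0],[0,0,0],[0,0,0],[0,0,0],[0,0,0],[0,0,0],[0,0,0],[0,0,0],[0,0,0]], dr=[[0,0,0],[0,0,0],[0,0,0],[0,0,0],[0,0,0],[0,0,0],[0,0,0],[0,0,0],[0,0,0],[0,0,0]], jaw=87)

```text
time: 20.7
position: [0.386, 0.3343, 0.0835]
tool_rot: [0.275, -3.13, 0.0]
ft_force: [-0.3, -0.8, 0.1]
grip_width: 0.924
grip_force: 0.0
```

Request:
send_rows(xyz=[[0,0,-5],[0,0,-15],[0,0,-35],[0,0,-60],[0,0,-90],[0,0,-120],[0,0,-150],[0,0,-165],[0,0,-165],[0,0,-165]], dr=[[0,0,0],[0,0,0],[0,0,0],[0,0,0],[0,0,0],[0,0,0],[0,0,0],[0,0,0],[0,0,0],[0,0,0]])

```text
time: 21.53
position: [0.3863, 0.3348, 0.2499]
tool_rot: [-0.275, 3.127, 0.001]
ft_force: [0.2, -0.7, -0.9]
grip_width: 0.998
grip_force: 0.0
```

```bash
python3 - <<'E'
from h import *
a=get_image("side")[:,:,::-1];b=get_image("scene")[:,:,::-1];w=get_image("wrist")[:,:,::-1]
rs=lambda i:cv2.resize(i,(400,300),interpolation=cv2.INTER_CUBIC)
cv2.imwrite("pics/fin.png",np.vstack([np.hstack([rs(a[110:230,180:340]),rs(w)]),np.hstack([rs(a[160:295,270:450]),rs(b[190:310,180:340])])]))
print(get_state()["time"])
E
```

```text
21.6833
```

View pics/fin.png

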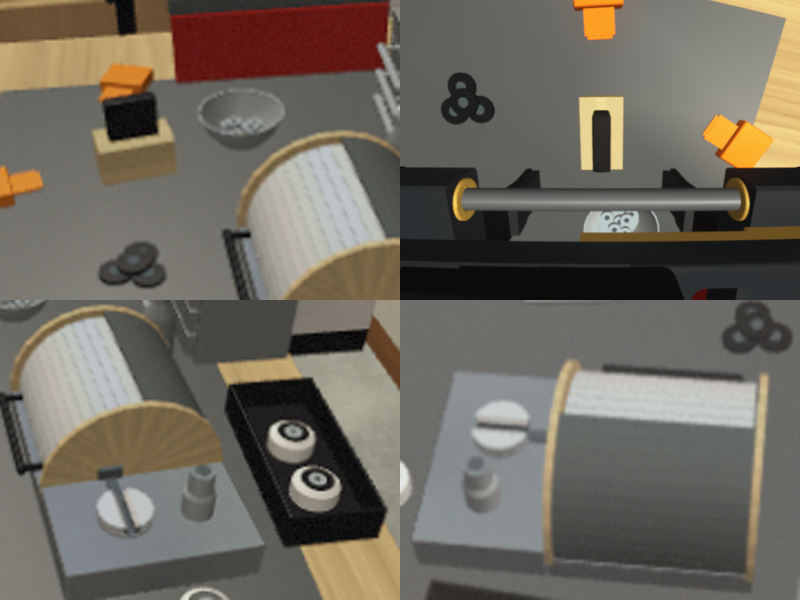

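Key seated, fastener locked with its tongue at the bin, and bystanders in place. A quick numeric check of the cover angle, then hand in.

```bash
python3 - <<'E'
from fit import *
p=[.6338,.0474,.0887]
for q in(0,.1,.2):
    B=np.array([[-.133*np.cos(q+.07),y,.04+.133*np.sin(q+.07)] for y in(-.075,.075)])
    print(q,proj("side",W(p,B)).round(1).tolist(),proj("scene",W(p,B)).round(1).tolist())
print("seen side (283.5,235),(273.6,205); scene (260,217.5),(~316,220.5)")
E
```

```text
0 [[278.7, 236.6], [269.5, 203.2]] [[262.8, 217.5], [315.4, 220.9]]
0.1 [[279.2, 233.0], [269.8, 199.7]] [[262.5, 214.9], [315.5, 218.4]]
0.2 [[280.1, 229.3], [270.6, 196.1]] [[262.2, 212.8], [315.6, 216.2]]
seen side (283.5,235),(273.6,205); scene (260,217.5),(~316,220.5)
```

Consistent with angle 0 (shut), and the push ended at 63 N against the stop.

```bash
python3 -c "
from bench import *
print(close_job())"
```

```text
the job is handed in; nothing more can be done
None
```

I rolled the cover shut, turned the fastener clockwise to its stop so the tongue points at the bin, and stood the key back in its stand, then handed the job in at about 22 s; the verdict was not shown.

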